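# Lay the second bar on the stepped V-cradle and chock both layers

## Task

First chock the metal bar that already lies on the cradle's lower step: push one wooden wedge, thin edge under the bar, along that step from its open side, at the middle of the bar, until the bar just stirs and the wedge still bears on it when let go, without heaving the bar out of its V's. Then draw the second bar by its free end along its V-rail until it is clear of the low roof, let it lie there, take it afresh by its middle and lay it gently, not dropped, centred in the empty V's of the upper step; then chock it in the same way with the other wedge from the upper step's open side. Leave the first bar in its V's all along and do not disturb the other things on the bench.

Things in the scene. Friction and masses are not known exactly. Their poses are not given: they have to be found in the camera images.
- cradle: fixed plywood cradle with two steps, 190 mm wide (local y -95..95); origin on the table. Bars lie along local y. Low step: deck 18 mm above the table, x -175..-20, open side -x. High step: deck 54 mm above the table, x -20..140, open side +x. Each step has two V-blocks at y = +-80, 18 mm thick, 60 wide in x, flanks at 30 degrees; between them the deck is free
- low_seat (a point): where the middle of the axis of a seated bar lies on the low step: cradle x -65, y 0, 34 mm above that deck; axes as the cradle's. A wedge just bearing on the bar has its point 48 mm from here in x, towards the open side; to set it on the deck clear of the bar: 81 mm. Some 4 to 6 N on the wedge stir the bar; pushed about 4 mm past touching it keeps bearing when let go, 10 mm is too far
- high_seat (a point): where the middle of the axis of a seated bar lies on the high step: cradle x +30, y 0, 34 mm above that deck (88 above the table); axes as the cradle's. A wedge just bearing on the bar has its point 48 mm from here in x, towards the open side; to set it on the deck clear of the bar: 81 mm
- bar_low_c (a point): bar already in the low step's V's: bare aluminium, diameter 36 mm, length 200 mm, about 0.55 kg; the point is its middle, on its axis; x along the bar
- bar_new_c (a point): the bar to be laid, same size as the other; starts on the V-rail, mostly under the magazine's roof, its free end sticking out 55 to 75 mm; the point is its middle, on its axis; x along the bar
- magazine: fixed wooden stock magazine; origin on the table under its roof's front edge, local -x is the way out. V-rail along x, x -215..165, 28 mm wide (fingers can straddle it), bar axis 45 mm above the table. Roof and side walls: x 0..170, y -61..61, underside 74, top 82 mm above the table; an upturned bowl on it, at x 110, rises to 124. Drawn clear: bar's middle at about x = -110, on the rail
- chock1_c (a point): loose wooden wedge, 74 mm long, 40 wide (y), 36 high, 0.15 kg. The point is the centre of its thick rear block, half-way up (18 mm over its underside); the rear face is 18 mm behind; the flat top ends 18 mm ahead, then slopes down at 40 degrees to a 4 mm thin edge 56 mm ahead (+x). Grip the block across its width
- chock2_c (a point): a second wedge, the same as the first; either may go on either step
Mind the look-alikes: they are no part of the job. What is shaped like the part that bears chock1_c but orange is not meant.

How it is judged:
On the way, in this order (a step that is already met when the one before it is completed fails the run):
1. one wedge on the lower step bears on the first bar, which still lies in its V's, and is let go (x of bar_low_c in the frame of low_seat between -0.006 and 0.006 m and y of bar_low_c in the frame of low_seat between -0.015 and 0.015 m and z of bar_low_c in the frame of low_seat between -0.004 and 0.006 m and angle between the x axis of bar_low_c and the y axis of low_seat, either way round below 0.06 rad and linear speed of bar_low below 0.02 m/s and contact force between bar_low and the fingers below 0.05 N and ((x of chock1_c in the frame of low_seat between -0.056 and -0.038 m and y of chock1_c in the frame of low_seat between -0.03 and 0.03 m and z of chock1_c in the frame of low_seat between -0.021 and -0.011 m and angle between the x axis of chock1_c and the x axis of low_seat, either way round below 0.2 rad and contact force between chock1 and bar_low above 0.1 N and contact force between chock1 and the fingers below 0.05 N) or (x of chock2_c in the frame of low_seat between -0.056 and -0.038 m and y of chock2_c in the frame of low_seat between -0.03 and 0.03 m and z of chock2_c in the frame of low_seat between -0.021 and -0.011 m and angle between the x axis of chock2_c and the x axis of low_seat, either way round below 0.2 rad and contact force between chock2 and bar_low above 0.1 N and contact force between chock2 and the fingers below 0.05 N))), for 0.2 s.
2. the second bar is drawn out clear of the roof, lies on its rail and is let go (x of bar_new_c in the frame of magazine between -0.16 and -0.09 m and y of bar_new_c in the frame of magazine between -0.006 and 0.006 m and z of bar_new_c in the frame of magazine between 0.038 and 0.05 m and contact force between bar_new and the fingers below 0.05 N and linear speed of bar_new below 0.02 m/s), for 0.2 s.
3. the second bar lies centred in the V's of the upper step and is let go (x of bar_new_c in the frame of high_seat between -0.006 and 0.006 m and y of bar_new_c in the frame of high_seat between -0.015 and 0.015 m and z of bar_new_c in the frame of high_seat between -0.004 and 0.006 m and angle between the x axis of bar_new_c and the y axis of high_seat, either way round below 0.06 rad and linear speed of bar_new below 0.02 m/s and contact force between bar_new and the fingers below 0.05 N), for 0.2 s.
At the end, for the whole second after the job is handed in: Both bars rest in their V's (axis within 6 mm of the seat, 15 mm along, 0.06 rad), one per step; on each step a wedge on the open side points at the bar (0.2 rad), within 30 mm of its middle, touching it with over 0.1 N; all let go (all of step 3 and x of bar_low_c in the frame of low_seat between -0.006 and 0.006 m and y of bar_low_c in the frame of low_seat between -0.015 and 0.015 m and z of bar_low_c in the frame of low_seat between -0.004 and 0.006 m and angle between the x axis of bar_low_c and the y axis of low_seat, either way round below 0.06 rad and linear speed of bar_low below 0.02 m/s and contact force between bar_low and the fingers below 0.05 N and (((x of chock1_c in the frame of low_seat between -0.056 and -0.038 m and y of chock1_c in the frame of low_seat between -0.03 and 0.03 m and z of chock1_c in the frame of low_seat between -0.021 and -0.011 m and angle between the x axis of chock1_c and the x axis of low_seat, either way round below 0.2 rad and contact force between chock1 and bar_low above 0.1 N and contact force between chock1 and the fingers below 0.05 N) and (x of chock2_c in the frame of high_seat between 0.038 and 0.056 m and y of chock2_c in the frame of high_seat between -0.03 and 0.03 m and z of chock2_c in the frame of high_seat between -0.021 and -0.011 m and angle between the x axis of chock2_c and the x axis of high_seat, either way round below 0.2 rad and contact force between chock2 and bar_new above 0.1 N and contact force between chock2 and the fingers below 0.05 N)) or ((x of chock2_c in the frame of low_seat between -0.056 and -0.038 m and y of chock2_c in the frame of low_seat between -0.03 and 0.03 m and z of chock2_c in the frame of low_seat between -0.021 and -0.011 m and angle between the x axis of chock2_c and the x axis of low_seat, either way round below 0.2 rad and contact force between chock2 and bar_low above 0.1 N and contact force between chock2 and the fingers below 0.05 N) and (x of chock1_c in the frame of high_seat between 0.038 and 0.056 m and y of chock1_c in the frame of high_seat between -0.03 and 0.03 m and z of chock1_c in the frame of high_seat between -0.021 and -0.011 m and angle between the x axis of chock1_c and the x axis of high_seat, either way round below 0.2 rad and contact force between chock1 and bar_new above 0.1 N and contact force between chock1 and the fingers below 0.05 N)))).
It fails at once if a bystander (mallet, brush, scraper, glue pot, vase, bowl, drill) is moved more than 30 mm (distance of any of mallet, brush, scraper, gluepot, vase, bowl, drill from where it was at the start of the episode above 0.03 m).
It fails at once if the first bar is heaved out of its V's (more than 15 mm up) (z of bar_low_c in the frame of low_seat above 0.015 m).
It fails at once if the second bar is dropped (falls free faster than 0.5 m/s) (linear speed of bar_new above 0.5 m/s and contact force between bar_new and the fingers below 0.01 N).
It also fails if it takes over 72 s, if anything falls off the work surface, if the arm or the gripper's body presses on something with over 40 N, if the wrist force passes 120 N, or if a joint passes its speed limit or range.

## Robot

A 6-joint arm with a two-finger parallel gripper is mounted at the origin on the work surface. World frame = base frame: x ahead of the robot, y to its left, z up, the work surface at z = 0. Lengths are in m, angles in rad, forces in N, time in s.
With the tool pointing down it reaches from about 0.375 to 0.9 m from the base axis. Payload 3.1 kg.
Tool frame: the origin (TCP) lies on the centre line of the jaws, within the pads' length; the fingertips stand 19 mm ahead of it and the grasp point (between the pads) is the TCP; z points along the fingers, y is the line along which they close (so a half turn about z gives the same grasp; the last joint's range is limited). The gripper opens to 85 mm and grips with 20 to 120 N. Pads are 22 mm wide; open, the fingers measure 114 mm over their backs; the gripper's body (76 mm by 85 mm) begins 54 mm behind the grasp point. The pads swing forward as they close: fully open they stand 13 mm farther back than shut.
Start: joints at [1.087, 0.527, 1.433, -0, 1.181, -0.178], TCP at [0.188, 0.596, 0.25] pointing down, gripper open.
Joint ranges: [-3.08, 3.08], [-0.75, 2.2], [0.22, 2.44], [-1.43, 4.57], [0, 2.65], [-2.85, 2.85]. Speed limits (rad/s): [2.79, 2.79, 3.14, 3.14, 3.14, 3.14].

## Interface

Orientations are given as a unit quaternion [x, y, z, w].
In Python, from station import manip gives the robot as it stands.
- The arm moves only by the tool servo_tool, never from a script. Its argument "rows" is a list that holds one entry, the list of rows, each a list of 7 numbers: the turn, a rotation vector about the tool's x, y, z in degrees, then the shift along the tool's x, y, z in m, then the gripper command: -1 is shut, 1 is fully open, values between are in proportion. In form: [[[wx, wy, wz, tx, ty, tz, jaw], ...]]. A call has 1 to 8 rows; each row shifts and turns the commanded pose from where the row before left it, along the tool's axes as they then stand; what a row does not reach is not made up. A row lasts 1/12 s, in which the tool goes at most 41.7 mm and 7.16 degrees, less where a joint would pass 70% of its speed; a pose out of reach is approached as far as the arm can. A call is refused whole if a number of a shift passes 0.0417 or a number of a turn 7.16, either way. A call with a gripper value outside its range is refused whole. The fingers move at their own pace and stop on an object; "squeeze" is the grip in N (left out, the last holds). Time passes only in rows, so rows that do not move let the fingers close. It gives the time, the measured TCP pose, the force, the opening and the grip force at its end, in the units of the state.
- manip.sense(): the state, without advancing time (a new reading comes with each control period).
- manip.snapshot(name): name is "side" or "top" or "wrist"; returns the picture (400x640x3 uint8, blue, green, red); there is no depth.
- manip.camera_info(name): a dict with "K" (3x3 intrinsics, pixels), "k1" (the pictures are not rectified: a ray, as slopes to the right and down, at radius r is drawn at 1 + k1 r^2 times it, then the intrinsics apply), "camera_from_world" (4x4, takes a point from world to camera coordinates). Camera axes: x right, y down, z forward; pixel columns grow to the right and rows downward; lengths in m; the calibration is good to about 2 mm. A picture is of the moment at which its call begins: read the wrist's pose just before it. camera_info takes no time and is no camera call; for the wrist camera it gives the pose at the moment of the call.
- manip.sign_off(): hands the job in; it is judged then, once.
The state is a dict: "t": time; "q": joint angles; "qd": joint speeds; "tau": joint torques, N m; "tcp_pos": TCP position; "tool_rot": TCP orientation; "force": force on the tool from outside, world axes, zero at the start; "ft_torque": the same for the moment, N m; "finger_gap": opening from 0.0 (shut) to 1.0 (fully open); "gripper_force": force on a finger pad.
Only numpy, scipy, OpenCV 4.12 (cv2) and the standard library are available. Lean on these libraries where they do the work, as an engineer would, in place of code of your own. Each camera call takes 0.05 s, during which the arm holds its last target. There are 200 camera calls.

## Working session

There is one attempt and no reset: what is moved stays moved. The work goes in short steps, Python scripts to look and compute and a tool call to move; the robot and the scene stay as the last step left them, time stands still between calls to the robot, and variables do not carry over. Pictures are saved under pics/ and viewed, at most 10 in all, crops included, and the job is handed in when it is done.

Besides the shell and the picture viewer there is one more tool, called after "Emit:" as a command line: name --argument value ..., lists and objects as JSON in quotes. servo_tool: Moves the arm, as the interface text tells. Its arguments: {"type":"object","properties":{"rows":{"type":"array","items":{"type":"array","items":{"type":"array","items":{"type":"number"}}}},"squeeze":{"type":"number"}},"required":["rows"]}

```bash
mkdir -p pics; cat > h.py <<'E'
import numpy as np, cv2
from scipy.spatial.transform import Rotation as R
from station import manip
def ray(ci,u,v):
    K=np.array(ci["K"]);k=ci["k1"];d=np.array([(u-K[0,2])/K[0,0],(v-K[1,2])/K[1,1]]);s=d.copy()
    for _ in range(20): s=d/(1+k*(s@s))
    T=np.array(ci["camera_from_world"]);r=T[:3,:3].T@np.array([s[0],s[1],1]);o=-T[:3,:3].T@T[:3,3]
    return o,r
def onz(ci,u,v,z):
    o,r=ray(ci,u,v);return o+r*(z-o[2])/r[2]
def proj(ci,p):
    K=np.array(ci["K"]);T=np.array(ci["camera_from_world"]);c=T[:3,:3]@np.asarray(p)+T[:3,3];s=c[:2]/c[2]
    s=s*(1+ci["k1"]*(s@s));return K[0,0]*s[0]+K[0,2],K[1,1]*s[1]+K[1,2]
def rel(p,yaw=None):
    """shift in tool axes & pose"""
    s=manip.sense();r=R.from_quat(s["tool_rot"]);return r.inv().apply(np.asarray(p)-s["tcp_pos"])
E
python3 - <<'E'
from h import *
for n in("top","side"):
    im=manip.snapshot(n);cv2.imwrite(f"pics/{n}0.png",im)
    ci=manip.camera_info(n);T=np.array(ci["camera_from_world"]);print(n,np.array(ci["K"]).round(1).tolist(),ci["k1"],(-T[:3,:3].T@T[:3,3]).round(3),T[:3,:3].round(2).tolist())
s=manip.sense();print(s["tcp_pos"],R.from_quat(s["tool_rot"]).as_matrix().round(3),s["t"],s["finger_gap"],s["force"])
E
```

```text
top [[462.6, 0.0, 314.4], [0.0, 462.6, 196.6], [0.0, 0.0, 1.0]] -0.08093968061099661 [ 0.385 -0.084  1.281] [[-0.0, -1.0, -0.01], [-0.99, 0.0, -0.14], [0.14, 0.01, -0.99]]
side [[385.4, 0.0, 318.9], [0.0, 385.4, 205.2], [0.0, 0.0, 1.0]] -0.044315350825431914 [ 0.03  -0.813  0.604] [[0.82, -0.57, 0.01], [-0.28, -0.42, -0.86], [0.49, 0.71, -0.5]]
[0.18726182 0.59565665 0.24945352] [[-0.954  0.3   -0.001]
 [ 0.3    0.954 -0.002]
 [ 0.    -0.002 -1.   ]] 0.1 1.002232996421832 [0.00402377 0.13276566 0.5989265 ]
```

View pics/top0.png

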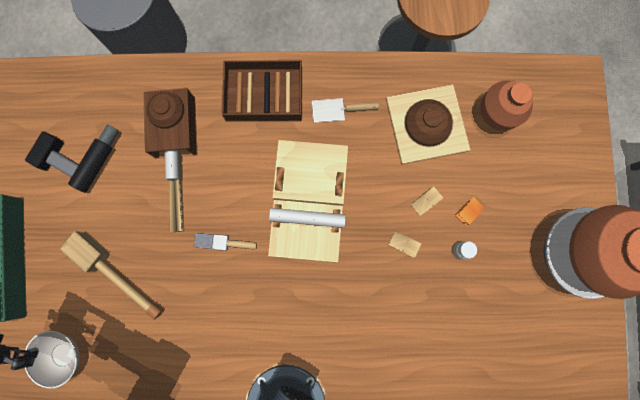

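View pics/side0.png

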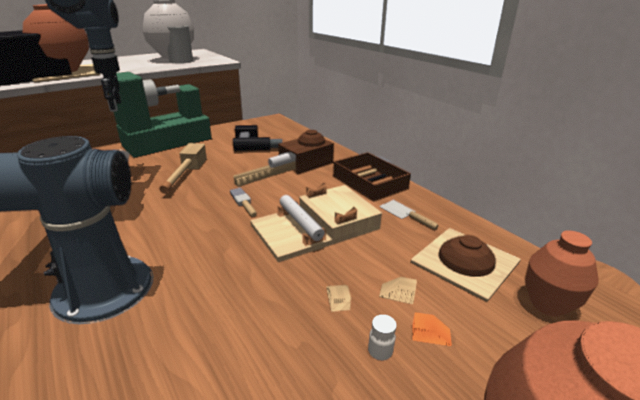

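The top view shows the cradle around (308,200), with its low step towards the robot. The magazine is at (168,122), with its rail running out to (176,230). The plain wedges are at (427,201) and (405,244), and the orange decoy is at (470,210).

```bash
python3 - <<'E'
from h import *
im=cv2.imread("pics/top0.png");ci=manip.camera_info("top")
a=cv2.resize(im[170:275,375:495],None,fx=3.3,fy=3.3,interpolation=cv2.INTER_CUBIC)
b=cv2.resize(im[80:240,130:250],None,fx=3.3,fy=3.3,interpolation=cv2.INTER_CUBIC)
out=np.zeros((600,800,3),np.uint8);out[:a.shape[0],:396]=a;out[:b.shape[0],400:796]=b
cv2.imwrite("pics/crop.png",out)
P=lambda u,v,z:onz(ci,u,v,z).round(4)
print("cradle hi",P(278,141,.054),P(348,145,.054),"lo",P(269,259,.018),P(338,262,.018))
print("bar ends",P(270,216,.07),P(344,221,.07))
print("wedges",P(427,201,.02),P(405,244,.02),"orange",P(470,210,.02))
print("mag bar end",P(173,180,.045),"rail end",P(176,230,.03),"roof",[P(*q,.082) for q in((145,90),(188,90),(146,155),(192,152))])
g=cv2.cvtColor(im,cv2.COLOR_BGR2HSV)
for c in((427,201),(405,244),(470,210),(440,225),(173,165),(177,210)): print(c,g[c[1],c[0]])
E
```

```text
cradle hi [0.7067 0.0251 0.054 ] [ 0.695  -0.1657  0.054 ] lo [0.3876 0.0495 0.018 ] [ 0.3795 -0.1376  0.018 ]
bar ends [0.4999 0.0426 0.07  ] [ 0.4864 -0.1519  0.07  ]
wedges [ 0.5453 -0.3841  0.02  ] [ 0.4275 -0.3202  0.02  ] orange [ 0.52   -0.5031  0.02  ]
mag bar end [0.6012 0.3132 0.045 ] rail end [0.4653 0.3041 0.03  ] roof [array([0.8468, 0.3922, 0.082 ]), array([0.8448, 0.2715, 0.082 ]), array([0.6633, 0.3784, 0.082 ]), array([0.6706, 0.253 , 0.082 ])]
(427, 201) [ 19  95 205]
(405, 244) [ 19  97 197]
(470, 210) [ 13 177 227]
(440, 225) [ 12 136 187]
(173, 165) [ 45   2 209]
(177, 210) [ 18 100 156]
```

View pics/crop.png

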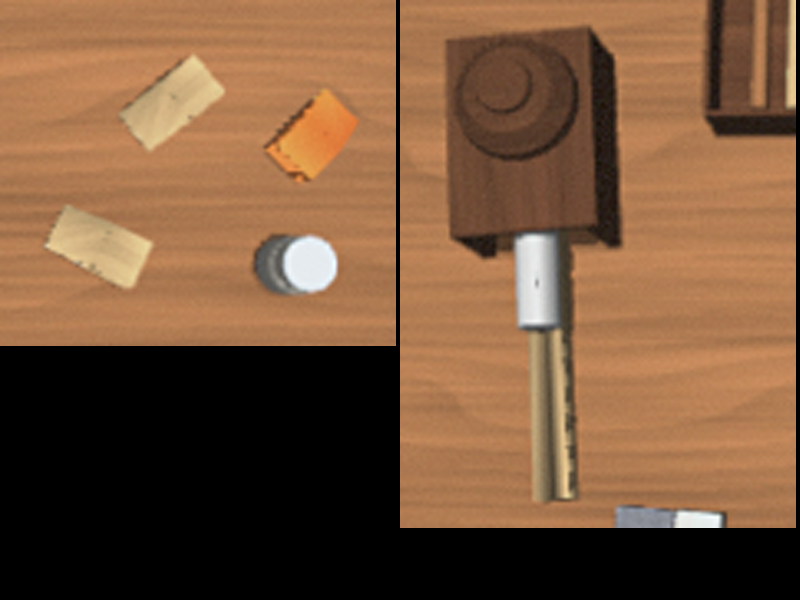

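The crop shows the bar's free end at about (173,180) full-frame, lying on the pale rail. The two plain wedges are at roughly -53° and 63° (modulo 180°), and I can't yet tell which ends are thick. I'll fly over for a wrist view.

Emit:
servo_tool --rows '[[[0,0,0,-0.032,-0.022,0,1],[0,0,0,-0.032,-0.022,0,1],[0,0,0,-0.032,-0.022,0,1],[0,0,0,-0.032,-0.022,0,1],[0,0,0,-0.032,-0.022,0,1],[0,0,0,-0.032,-0.022,0,1],[0,0,0,-0.032,-0.022,0,1],[0,0,0,-0.032,-0.022,0,1]]]'

```text
t: 0.77
tcp_pos: [0.3795, 0.3497, 0.2501]
tool_rot: [0.152, 0.988, -0.0, -0.0]
force: [1.5, 0.2, 0.6]
finger_gap: 1.0
gripper_force: 0.0
```

Emit:
servo_tool --rows '[[[0,0,0,-0.032,-0.022,0,1],[0,0,0,-0.032,-0.022,0,1],[0,0,0,-0.032,-0.022,0,1],[0,0,0,-0.032,-0.022,0,1],[0,0,0,-0.032,-0.022,0,1],[0,0,0,-0.008,-0.038,0,1],[0,0,0,-0.008,-0.038,0,1],[0,0,0,-0.008,-0.038,0,1]]]'

```text
t: 1.43
tcp_pos: [0.4869, 0.0808, 0.2498]
tool_rot: [0.152, 0.988, -0.0, -0.001]
force: [0.3, 0.2, 0.2]
finger_gap: 1.0
gripper_force: 0.0
```

Emit:
servo_tool --rows '[[[0,0,0,-0.008,-0.038,0,1],[0,0,0,-0.008,-0.038,0,1],[0,0,0,-0.008,-0.038,0,1],[0,0,0,-0.008,-0.038,0,1],[0,0,0,-0.008,-0.038,0,1],[0,0,0,-0.008,-0.038,0,1],[0,0,0,-0.008,-0.038,0,1],[0,0,0,-0.008,-0.038,0,1]]]'

```text
t: 2.1
tcp_pos: [0.4562, -0.2283, 0.2501]
tool_rot: [0.152, 0.988, 0.0, -0.0]
force: [1.2, -0.1, 0.1]
finger_gap: 1.002
gripper_force: 0.0
```

Emit:
servo_tool --rows '[[[0,0,7,-0.008,-0.038,0,1],[0,0,7,-0.008,-0.03,0,1],[0,0,7,0,0,0,1],[0,0,7,0,0,0,1],[0,0,7,0,0,0,1]]]'

```text
t: 2.52
tcp_pos: [0.4475, -0.2967, 0.2497]
tool_rot: [0.446, 0.895, 0.0, -0.001]
force: [0.1, -0.4, -0.3]
finger_gap: 0.999
gripper_force: 0.0
```

```bash
python3 - <<'E'
from h import *
s=manip.sense();ci=manip.camera_info("wrist");im=manip.snapshot("wrist");cv2.imwrite("pics/w1.png",im)
import json;json.dump({k:np.array(v).tolist() if not np.isscalar(v) else v for k,v in ci.items()if k in("K","k1","camera_from_world")},open("w1.json","w"))
print(s["t"],s["tcp_pos"],R.from_quat(s["tool_rot"]).as_matrix().round(3).tolist(),s["q"])
for p in((.5453,-.3841,.02),(.4275,-.3202,.02)):print(proj(ci,p))
E
```

```text
2.5167 [ 0.44745456 -0.29665581  0.24969033] [[-0.603, 0.798, -0.001], [0.798, 0.603, 0.001], [0.001, -0.0, -1.0]] [-7.93744665e-01  4.10501649e-01  1.65352334e+00  7.63501104e-05
  1.07895484e+00 -1.44091348e+00]
(np.float64(341.93802636170545), np.float64(284.73261393480993))
(np.float64(289.49075974054904), np.float64(176.4676767095795))
```

View pics/w1.png

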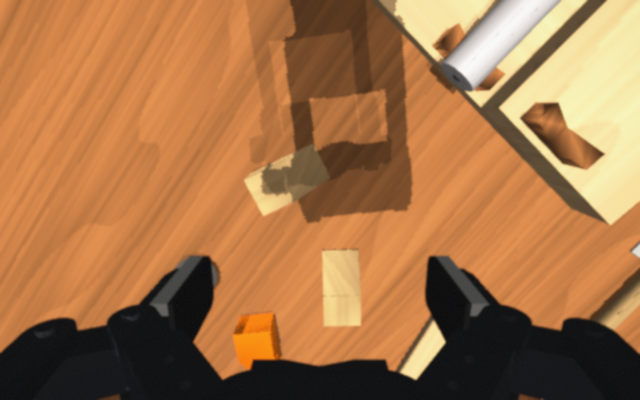

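The wrist view shows wedge A upright at (341,287), with a ridge across it near row 295. Wedge B is at (287,180), half in shadow. I'll measure both outlines and work out which ends are thick.

```bash
python3 - <<'E'
from h import *
import json
ci=json.load(open("w1.json"));im=cv2.imread("pics/w1.png")
T=np.array(ci["camera_from_world"]);print("cam",(-T[:3,:3].T@T[:3,3]).round(3),"fwd",T[2,:3].round(2))
h=cv2.cvtColor(im,cv2.COLOR_BGR2HSV)
print("prof A H,S,V",[(v,*h[v,330:352].mean(0).round().astype(int)) for v in range(240,336,4)])
# separate wedge from bench: saturation
m=((h[...,1]<125)&(h[...,2]>140)).astype(np.uint8);m[:, :]=cv2.morphologyEx(m,cv2.MORPH_OPEN,np.ones((3,3)))
n,l,st,c=cv2.connectedComponentsWithStats(m)
for i in range(1,n):
    if st[i,4]>300: print(st[i],c[i].round())
i=l[285,341];cs=cv2.findContours((l==i).astype(np.uint8),0,1)[0][0];r=cv2.minAreaRect(cs);b=cv2.boxPoints(r);print(r)
for z in(0,.018,.036):print(z,[onz(ci,*p,z).round(4)[:2].tolist() for p in b])
def wedge(c,yaw):
    f=np.array([np.cos(yaw),np.sin(yaw),0]);s=np.array([-f[1],f[0],0]);c=np.array(c)
    return {k:np.round(proj(ci,c+f*a+[0,0,z-.018])) for k,a,z in(("rear_top",-.018,.036),("ridge",.018,.036),("rear_bot",-.018,0),("tip",.056,.004))}
for t in(127,-53):
    f=np.array([np.cos(np.radians(t)),np.sin(np.radians(t)),0]);print(t,wedge(np.array([.5453,-.3841,.018])-.019*f,np.radians(t)))
o=cv2.resize(im[130:345,220:400],None,fx=3.3,fy=2.79,interpolation=cv2.INTER_CUBIC);cv2.imwrite("pics/w1c.png",o)
E
```

```text
cam [ 0.407 -0.243  0.375] fwd [ 0.16 -0.21 -0.96]
prof A H,S,V [(240, np.int64(13), np.int64(164), np.int64(221)), (244, np.int64(13), np.int64(164), np.int64(221)), (248, np.int64(13), np.int64(160), np.int64(204)), (252, np.int64(19), np.int64(114), np.int64(233)), (256, np.int64(19), np.int64(115), np.int64(233)), (260, np.int64(19), np.int64(115), np.int64(233)), (264, np.int64(19), np.int64(115), np.int64(233)), (268, np.int64(19), np.int64(114), np.int64(234)), (272, np.int64(19), np.int64(114), np.int64(235)), (276, np.int64(19), np.int64(113), np.int64(235)), (280, np.int64(19), np.int64(113), np.int64(236)), (284, np.int64(20), np.int64(113), np.int64(237)), (288, np.int64(20), np.int64(112), np.int64(238)), (292, np.int64(20), np.int64(112), np.int64(238)), (296, np.int64(19), np.int64(115), np.int64(232)), (300, np.int64(20), np.int64(112), np.int64(237)), (304, np.int64(20), np.int64(112), np.int64(237)), (308, np.int64(20), np.int64(112), np.int64(237)), (312, np.int64(20), np.int64(112), np.int64(238)), (316, np.int64(20), np.int64(112), np.int64(239)), (320, np.int64(
[... 364 characters left out ...]
7   76 2652] [341. 288.]
[603 286  37  43 616] [623. 309.]
[ 400  321   45   58 1182] [424. 352.]
((340.9364318847656, 287.71014404296875), (75.22098541259766, 35.819515228271484), 88.40885925292969)
0 [[0.5084, -0.3719], [0.5401, -0.3463], [0.6035, -0.4212], [0.5699, -0.4484]]
0.018 [[0.5036, -0.3657], [0.5337, -0.3414], [0.594, -0.4126], [0.562, -0.4386]]
0.036 [[0.4987, -0.3595], [0.5273, -0.3364], [0.5846, -0.4041], [0.5542, -0.4287]]
127 {'rear_top': array([342., 323.]), 'ridge': array([343., 293.]), 'rear_bot': array([340., 304.]), 'tip': array([342., 248.])}
-53 {'rear_top': array([344., 260.]), 'ridge': array([343., 291.]), 'rear_bot': array([341., 247.]), 'tip': array([340., 306.])}
```

View pics/w1c.png

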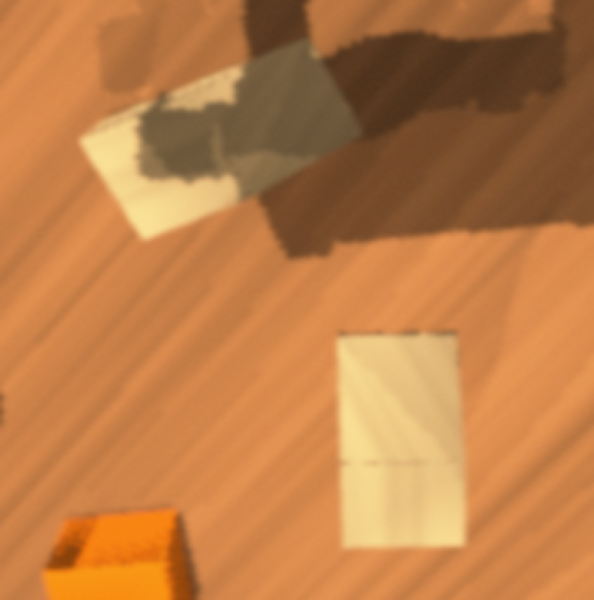

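Wedge A's ridge and end spacing match a tip towards the top of the image, at about 128°. Wedge B's left end is wider, so that is the thick end and its tip points at about 66°. I'll compute B's centre and the cradle and magazine frames.

```bash
python3 - <<'E'
from h import *
import json
ci=json.load(open("w1.json"))
c=[(220+a/3.3,130+b/2.79) for a,b in((80,140),(145,240),(310,40),(360,130))]
for n,zr,zt in(("left thick",.036,.002),("right thick",.002,.036)):
    q=[onz(ci,*p,z)[:2] for p,z in zip(c,(zr,zr,zt,zt))];l=(q[0]+q[1])/2;r=(q[2]+q[3])/2
    d=r-l;print(n,"len",np.linalg.norm(d),"w",np.linalg.norm(q[0]-q[1]),np.linalg.norm(q[2]-q[3]),"yaw L->R",np.degrees(np.arctan2(d[1],d[0])),"ends",l,r,"centre",(l+.018*d/np.linalg.norm(d)) if zr>.01 else r-.018*d/np.linalg.norm(d))
im=cv2.imread("pics/top0.png");ci=manip.camera_info("top");h=cv2.cvtColor(im,cv2.COLOR_BGR2HSV)
m=((h[...,1]<118)&(h[...,2]>150)&(h[...,0]>15)).astype(np.uint8)
def edge(v0,v1,u0,u1,z):
    L=[];Rr=[]
    for v in range(v0,v1):
        u=np.where(m[v,u0:u1])[0]+u0
        if len(u)>40: L.append(onz(ci,u[0]-.5,v,z)[:2]);Rr.append(onz(ci,u[-1]+.5,v,z)[:2])
    for e in(L,Rr):
        e=np.array(e);p=np.polyfit(e[:,0],e[:,1],1);print(len(e),"yaw",p[0],"y at x0",e[0],e[-1],np.std(e[:,1]-np.polyval(p,e[:,0])))
edge(150,195,255,365,.054);edge(232,255,255,365,.018)
def rowedge(u0,u1,va,vb,z,first):
    E=[]
    for u in range(u0,u1):
        v=np.where(m[va:vb,u])[0]+va
        if len(v): E.append(onz(ci,u,(v[0]-.5 if first else v[-1]+.5),z)[:2])
    E=np.array(E);p=np.polyfit(E[:,1],E[:,0],1);print("x=f(y) slope",p, "std",np.std(E[:,0]-np.polyval(p,E[:,1])))
rowedge(283,343,130,175,.054,True);rowedge(275,333,240,275,.018,False)
# rail and bar of magazine
w=((h[...,1]<40)&(h[...,2]>120)).astype(np.uint8)
n,l,st,cc=cv2.connectedComponentsWithStats(w[140:200,150:200]);i=1+st[1:,4].argmax();print("bar px",st[i]+[150,140,0,0,0])
x0,y0,ww,hh,_=st[i]+[150,140,0,0,0]
E=[]
for v in range(y0+2,y0+hh-2):
    u=np.where(l[v-140]==i)[0]+150;E.append(onz(ci,(u[0]+u[-1])/2,v,.05)[:2])
E=np.array(E);print("bar axis",E[0],E[-1],np.polyfit(E[:,0],E[:,1],1),"front",onz(ci,x0+ww/2,y0+hh,.045))
E
tail -c 0 /dev/null
```

```text
left thick len 0.07385741985066215 w 0.04063779598118957 0.03779682497297862 yaw L->R 62.75085124513994 ends [ 0.41176015 -0.35555263] [ 0.44557656 -0.28989162] centre [ 0.42000164 -0.3395502 ]
right thick len 0.08647179690197027 w 0.04471529636817583 0.034350206456012715 yaw L->R 69.80408054253625 ends [ 0.41222116 -0.36680664] [ 0.44207394 -0.28565134] centre [ 0.43585977 -0.30254466]
45 yaw -0.08969091853584162 y at x0 [0.68154408 0.02888312] [0.56063454 0.03828235] 0.0007929954512486059
45 yaw -0.08956641539080508 y at x0 [ 0.68100662 -0.1641563 ] [ 0.56027874 -0.15211403] 0.0008061139190134749
23 yaw -0.23456666181112887 y at x0 [0.46089529 0.04619074] [0.40109532 0.05372222] 0.015800014946481474
23 yaw -0.09627695310187648 y at x0 [ 0.46072166 -0.14498953] [ 0.40104751 -0.1391233 ] 0.0007844219879245693
x=f(y) slope [0.09251909 0.70931323] std 0.00081863883105197
x=f(y) slope [0.08701211 0.3911151 ] std 0.0007980866644503467
bar px [165 151  13  29 324]
bar axis [0.6758114  0.32198494] [0.60868089 0.31753179] [0.07390891 0.27252881] front [0.60123502 0.31740194 0.045     ]
```

B's thick end is confirmed by its length of 73.9 mm. Its centre is (0.420,-0.3395) and its yaw 63°. The cradle yaw is -5.2°. I'll pick up B.

Emit:
servo_tool --rows '[[[0,0,7.1,0,0,0,1],[0,0,7.1,0,0,0,1],[0,0,7.1,0,0,0,1],[0,0,7.1,0,0,0,1],[0,0,7.1,0,0,0,1],[0,0,7.1,0,0,0,1],[0,0,7.1,0,0,0,1],[0,0,7.1,0,0,0,1]]]'

```text
t: 3.23
tcp_pos: [0.448, -0.2955, 0.25]
tool_rot: [0.816, 0.578, -0.0, -0.0]
force: [-0.6, 0.0, -0.2]
finger_gap: 1.0
gripper_force: 0.0
```

Emit:
servo_tool --rows '[[[0,0,7.1,0,0,0,1],[0,0,0,-0.025,-0.003,0.029,1],[0,0,0,-0.026,-0.002,0.03,1],[0,0,0,0,0,0.04,1],[0,0,0,0,0,0.04,1],[0,0,0,0,0,0.025,1],[0,0,0,0,0,0,1]]]'

```text
t: 3.82
tcp_pos: [0.4182, -0.3364, 0.0812]
tool_rot: [0.849, 0.528, -0.001, -0.006]
force: [0.1, -0.0, 0.3]
finger_gap: 0.999
gripper_force: 0.0
```

```bash
python3 - <<'E'
from h import *
s=manip.sense();ci=manip.camera_info("wrist");im=manip.snapshot("wrist");cv2.imwrite("pics/w2.png",im)
print(s["tcp_pos"],R.from_quat(s["tool_rot"]).as_matrix().round(3).tolist())
y=np.radians(63);f=np.array([np.cos(y),np.sin(y),0])
for n,a,z in(("rear",-.018,.036),("ridge",.018,.036),("tip",.056,.004)):print(n,np.round(proj(ci,np.array([.42,-.3395,z])+f*a)))
print("low chock rel",rel([.4171,-.0445,.2]))
E
```

```text
[ 0.41822422 -0.33641582  0.08123237] [[0.443, 0.897, -0.007], [0.897, -0.442, 0.009], [0.005, -0.011, -1.0]]
rear [324. 273.]
ridge [325. 208.]
tip [326. 126.]
low chock rel [ 0.26214961 -0.13266206 -0.11458084]
```

View pics/w2.png

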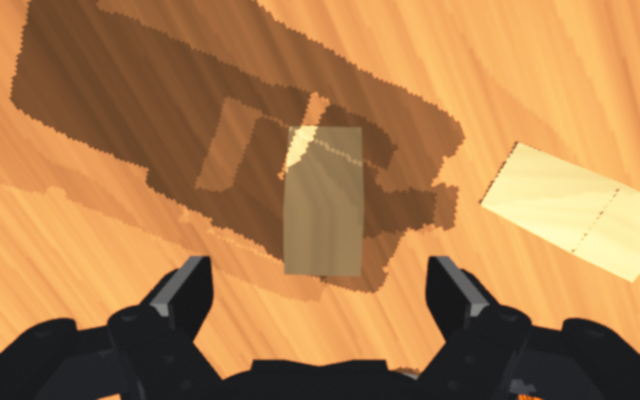

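The wedge appears exactly where predicted: rear near row 273, tip near row 126, centred at column 324. I'll go down and grip it.

Emit:
servo_tool --rows '[[[0,0,0,-0.002,0,0.028,1],[0,0,0,0,0,0.026,1],[0,0,0,0,0,0,0.2],[0,0,0,0,0,0,-0.5],[0,0,0,0,0,0,-1],[0,0,0,0,0,0,-1],[0,0,0,0,0,0,-1],[0,0,0,0,0,0,-1]]]' --squeeze 40

```text
t: 4.53
tcp_pos: [0.4211, -0.3422, 0.0348]
tool_rot: [0.85, 0.528, 0.0, 0.002]
force: [-0.9, 0.7, 6.0]
finger_gap: 0.462
gripper_force: 41.3
```

Emit:
servo_tool --rows '[[[0,0,0,0,0,-0.02,-1],[0,0,0,0,0,-0.035,-1],[0,0,0,0,0,-0.035,-1],[0,0,0,0,0,-0.035,-1],[0,0,0,0.033,-0.017,0,-1],[0,0,0,0.033,-0.017,0,-1],[0,0,0,0.033,-0.017,0,-1],[0,0,0,0.033,-0.017,0,-1]]]'

```text
t: 5.2
tcp_pos: [0.4177, -0.1915, 0.1588]
tool_rot: [0.85, 0.527, 0.001, 0.001]
force: [0.6, 0.1, -1.4]
finger_gap: 0.459
gripper_force: 40.8
```

Emit:
servo_tool --rows '[[[0,0,0,0.033,-0.017,0,-1],[0,0,0,0.033,-0.017,0,-1],[0,0,0,0.033,-0.017,0,-1],[0,0,0,0.033,-0.017,0,-1],[0,0,6.9,0,0,0,-1],[0,0,6.9,0,0,0,-1],[0,0,6.9,0,0,0,-1],[0,0,6.9,0,0,0,-1]]]'

```text
t: 5.87
tcp_pos: [0.4158, -0.0437, 0.1585]
tool_rot: [0.952, 0.307, 0.001, 0.001]
force: [0.6, 0.1, -1.1]
finger_gap: 0.456
gripper_force: 40.8
```

Emit:
servo_tool --rows '[[[0,0,6.9,0,0,0,-1],[0,0,6.9,0,0,0,-1],[0,0,6.9,0,0,0,-1],[0,0,6.9,0,0,0,-1],[0,0,6.9,0,0,0,-1],[0,0,6.9,0,0,0,-1],[0,0,0,0,0,0,-1],[0,0,0,0,0,0,-1]]]'

```text
t: 6.53
tcp_pos: [0.4157, -0.0442, 0.1581]
tool_rot: [0.999, -0.045, 0.001, 0.0]
force: [0.5, 0.1, -1.5]
finger_gap: 0.461
gripper_force: 40.9
```

```bash
python3 - <<'E'
from h import *
s=manip.sense();ci=manip.camera_info("wrist");im=manip.snapshot("wrist");cv2.imwrite("pics/w3.png",im)
M=R.from_quat(s["tool_rot"]).as_matrix();print(s["t"],s["tcp_pos"],M.round(3).tolist(),s["finger_gap"],s["force"])
print("yaw",np.degrees(np.arctan2(M[1,0],M[0,0])),"rel",rel([.4171,-.0445,.053]))
print("bar end pred",[np.round(proj(ci,[.4978+.0904*k,-.0518+.9959*k,.070])) for k in(-.1,0,.1)])
E
```

```text
6.5333 [ 0.41566826 -0.04421858  0.15811561] [[0.996, -0.09, 0.002], [-0.09, -0.996, -0.001], [0.002, 0.0, -1.0]] 0.46086948583636367 [ 0.50420155  0.06259126 -1.48228637]
yaw -5.178195321545347 rel [1.31574001e-03 9.46882106e-05 1.04974439e-01]
bar end pred [array([495.,  75.]), array([318.,  75.]), array([140.,  74.])]
```

View pics/w3.png

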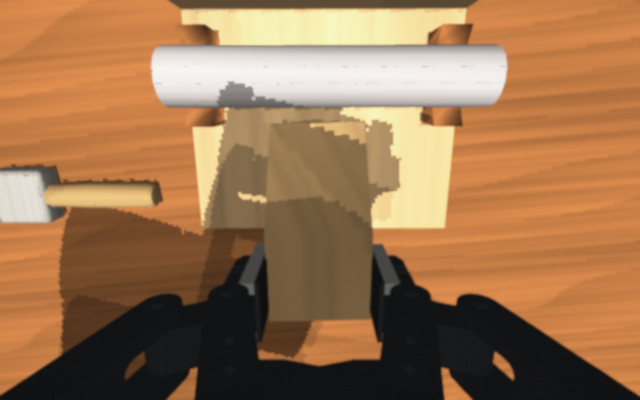

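The bar sits at row 75, exactly as predicted, and the held wedge is square to it and centred between the V-blocks. I'll lower it to the deck.

Emit:
servo_tool --rows '[[[0,0,0,0,0,0.033,-1],[0,0,0,0,0,0.033,-1],[0,0,0,0,0,0.024,-1],[0,0,0,0,0,0.01,-1],[0,0,0,0,0,0,-1]]]'

```text
t: 7.0
tcp_pos: [0.4146, -0.044, 0.0555]
tool_rot: [0.999, -0.046, -0.002, -0.001]
force: [-0.3, -0.9, -0.4]
finger_gap: 0.458
gripper_force: 40.7
```

Emit:
servo_tool --rows '[[[0,0,0,0,0,0.002,-1],[0,0,0,0,0,0.001,-1],[0,0,0,0,0,0,-1]]]'

```text
t: 7.25
tcp_pos: [0.4161, -0.0444, 0.0551]
tool_rot: [0.999, -0.046, 0.001, 0.0]
force: [0.1, -0.3, -1.0]
finger_gap: 0.464
gripper_force: 40.7
```

Emit:
servo_tool --rows '[[[0,0,0,0,0,0.001,-1],[0,0,0,0,0,0,-1]]]'

```text
t: 7.42
tcp_pos: [0.4159, -0.0444, 0.054]
tool_rot: [0.999, -0.047, 0.001, 0.0]
force: [0.2, -0.3, -1.0]
finger_gap: 0.46
gripper_force: 40.7
```

Emit:
servo_tool --rows '[[[0,0,0,0,0,0.001,-1],[0,0,0,0,0,0,-1]]]'

```text
t: 7.58
tcp_pos: [0.4159, -0.0444, 0.0528]
tool_rot: [0.999, -0.047, 0.001, 0.0]
force: [0.2, -0.1, 3.3]
finger_gap: 0.461
gripper_force: 41.3
```

Emit:
servo_tool --rows '[[[0,0,0,0,0,0.001,-1],[0,0,0,0,0,0,-1]]]'

```text
t: 7.75
tcp_pos: [0.4159, -0.0443, 0.0528]
tool_rot: [0.999, -0.047, 0.001, 0.0]
force: [-0.6, 0.0, 16.3]
finger_gap: 0.463
gripper_force: 42.7
```

Emit:
servo_tool --rows '[[[0,0,0,0,0,0.001,-1],[0,0,0,0,0,0,-1]]]'

```text
t: 7.92
tcp_pos: [0.4159, -0.0443, 0.0527]
tool_rot: [0.999, -0.047, 0.002, 0.001]
force: [-1.6, 1.0, 28.1]
finger_gap: 0.46
gripper_force: 44.1
```

Emit:
servo_tool --rows '[[[0,0,0,0,0,-0.0022,-1],[0,0,0,0.01,0,0,-1],[0,0,0,0.01,0,0,-1],[0,0,0,0.006,0,0,-1],[0,0,0,0,0,0,-1],[0,0,0,0,0,0,-1]]]'

```text
t: 8.42
tcp_pos: [0.4425, -0.0469, 0.0529]
tool_rot: [0.999, -0.047, 0.002, 0.0]
force: [1.7, 0.4, 4.2]
finger_gap: 0.461
gripper_force: 41.5
```

Emit:
servo_tool --rows '[[[0,0,0,0.002,0,0,-1],[0,0,0,0,0,0,-1]]]'

```text
t: 8.58
tcp_pos: [0.4427, -0.0469, 0.0528]
tool_rot: [0.999, -0.047, -0.0, 0.0]
force: [-1.4, -0.8, 7.2]
finger_gap: 0.456
gripper_force: 41.6
```

Emit:
servo_tool --rows '[[[0,0,0,0.002,0,0,-1],[0,0,0,0,0,0,-1]]]'

```text
t: 8.75
tcp_pos: [0.443, -0.0467, 0.0528]
tool_rot: [0.999, -0.046, -0.002, -0.0]
force: [-3.1, -1.9, 8.9]
finger_gap: 0.461
gripper_force: 41.8
```

Emit:
servo_tool --rows '[[[0,0,0,0,0,-0.0006,-1],[0,0,0,0,0,0,-1]]]'

```text
t: 8.92
tcp_pos: [0.4446, -0.0469, 0.0529]
tool_rot: [0.999, -0.047, -0.001, -0.0]
force: [0.6, 0.3, -0.7]
finger_gap: 0.458
gripper_force: 40.8
```

Emit:
servo_tool --rows '[[[0,0,0,0.001,0,0,-1],[0,0,0,0,0,0,-1]]]'

```text
t: 9.08
tcp_pos: [0.4458, -0.0469, 0.0529]
tool_rot: [0.999, -0.047, -0.001, -0.0]
force: [-1.2, 0.5, 0.7]
finger_gap: 0.461
gripper_force: 40.9
```

Emit:
servo_tool --rows '[[[0,0,0,0.001,0,0,-1],[0,0,0,0,0,0,-1]]]'

```text
t: 9.25
tcp_pos: [0.4468, -0.047, 0.0529]
tool_rot: [0.999, -0.047, -0.001, -0.0]
force: [-1.4, -0.2, -0.9]
finger_gap: 0.462
gripper_force: 40.9
```

Emit:
servo_tool --rows '[[[0,0,0,0.001,0,0,-1],[0,0,0,0,0,0,-1]]]'

```text
t: 9.42
tcp_pos: [0.4469, -0.0469, 0.0529]
tool_rot: [0.999, -0.047, -0.002, -0.0]
force: [-4.5, -1.4, 1.1]
finger_gap: 0.459
gripper_force: 40.8
```

Emit:
servo_tool --rows '[[[0,0,0,0.001,0,0,-1],[0,0,0,0,0,0,-1]]]'

```text
t: 9.58
tcp_pos: [0.4472, -0.0468, 0.0529]
tool_rot: [0.999, -0.047, -0.002, -0.001]
force: [-5.4, -0.8, 1.4]
finger_gap: 0.463
gripper_force: 40.9
```

Emit:
servo_tool --rows '[[[0,0,0,0.001,0,0,-1],[0,0,0,0,0,0,-1]]]'

```text
t: 9.75
tcp_pos: [0.4477, -0.0466, 0.0529]
tool_rot: [0.999, -0.047, -0.003, -0.001]
force: [-6.7, -0.1, 2.3]
finger_gap: 0.46
gripper_force: 41.0
```

Emit:
servo_tool --rows '[[[0,0,0,0.001,0,0,-1],[0,0,0,0,0,0,-1]]]'

```text
t: 9.92
tcp_pos: [0.4482, -0.0465, 0.0529]
tool_rot: [0.999, -0.047, -0.003, -0.001]
force: [-6.8, -0.1, 1.7]
finger_gap: 0.46
gripper_force: 41.1
```

Emit:
servo_tool --rows '[[[0,0,0,0.001,0,0,-1],[0,0,0,0,0,0,-1]]]'

```text
t: 10.08
tcp_pos: [0.4489, -0.0464, 0.0529]
tool_rot: [0.999, -0.047, -0.004, -0.001]
force: [-7.4, 0.4, 3.0]
finger_gap: 0.463
gripper_force: 41.2
```

Emit:
servo_tool --rows '[[[0,0,0,0.001,0,0,-1],[0,0,0,0,0,0,-1]]]'

```text
t: 10.25
tcp_pos: [0.4497, -0.0464, 0.0529]
tool_rot: [0.999, -0.047, -0.004, -0.001]
force: [-7.3, -0.2, 3.6]
finger_gap: 0.456
gripper_force: 41.2
```

Emit:
servo_tool --rows '[[[0,0,0,0.001,0,0,-1],[0,0,0,0,0,0,-1]]]'

```text
t: 10.42
tcp_pos: [0.4505, -0.0464, 0.0529]
tool_rot: [0.999, -0.047, -0.004, -0.001]
force: [-7.2, 1.3, 3.4]
finger_gap: 0.457
gripper_force: 41.2
```

Emit:
servo_tool --rows '[[[0,0,0,-0.001,0,0,-0.3],[0,0,0,-0.0005,0,0,0.2],[0,0,0,0,0,0,0.7],[0,0,0,0,0,0,0.8],[0,0,0,0,0,0,0.8],[0,0,0,0,0,0,0.8]]]'

```text
t: 10.92
tcp_pos: [0.4537, -0.0481, 0.0532]
tool_rot: [0.999, -0.047, 0.001, 0.0]
force: [0.9, 0.1, 1.1]
finger_gap: 0.895
gripper_force: 0.0
```

Emit:
servo_tool --rows '[[[0,0,0,0,0,-0.02,0.8],[0,0,0,0,0,-0.04,0.8],[0,0,0,0,0,-0.04,0.8],[0,0,0,-0.005,0,-0.03,0.8],[0,0,0,0,0,-0.005,0.8],[0,0,0,0,0,0,0.8]]]'

```text
t: 11.42
tcp_pos: [0.4493, -0.0477, 0.1903]
tool_rot: [0.999, -0.047, 0.003, 0.001]
force: [0.3, -0.3, -0.3]
finger_gap: 0.898
gripper_force: 0.0
```

```bash
python3 - <<'E'
from h import *
s=manip.sense();ci=manip.camera_info("wrist");im=manip.snapshot("wrist");cv2.imwrite("pics/w4.png",im)
M=R.from_quat(s["tool_rot"]).as_matrix();print(s["t"],s["tcp_pos"],M.round(3).tolist(),s["finger_gap"],s["force"])
f=np.array([.9959,-.0904,0]);S=np.array([.4978,-.0518,0])
print("bar top",np.round(proj(ci,S+[0,0,.07])))
for d in(.048,.044,.038):print(d,"rear",np.round(proj(ci,S-f*(d+.018)+[0,0,.054])),"ridge",np.round(proj(ci,S-f*(d-.018)+[0,0,.054])))
E
```

```text
11.4167 [ 0.44925694 -0.04772249  0.19029983] [[0.996, -0.093, 0.006], [-0.093, -0.996, -0.002], [0.006, 0.002, -1.0]] 0.8984237114943462 [ 0.28418818 -0.30967306 -0.29136909]
bar top [317. 132.]
0.048 rear [317. 217.] ridge [317. 171.]
0.044 rear [317. 212.] ridge [317. 166.]
0.038 rear [317. 205.] ridge [317. 158.]
```

View pics/w4.png

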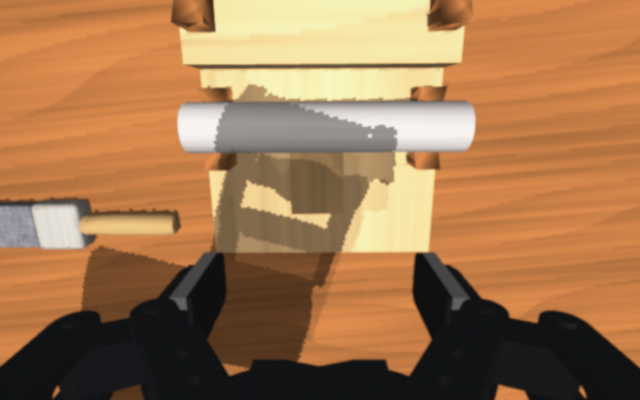

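The wedge is under the bar, with its rear edge at about row 212 (around 44 mm from the seat). The bar spans rows 101–152. I'll check numerically how far the bar stirred, and get the magazine approach.

```bash
python3 - <<'E'
from h import *
ci=manip.camera_info("wrist");im=cv2.imread("pics/w4.png");h=cv2.cvtColor(im,cv2.COLOR_BGR2HSV)
T=np.array(ci["camera_from_world"]);C=-T[:3,:3].T@T[:3,3]
f=np.array([.9959,-.0904,0]);y=np.array([.0904,.9959,0])
for u in(195,405,460):
    r=np.where(h[70:180,u,1]<60)[0]+70
    mid=[]
    for v in(r[0]-.5,r[-1]+.5):
        o,d=ray(ci,u,v);d=d-y*(d@y);a=np.arctan2(d@f,-d[2]);mid.append(a)
    # ray angles in the plane normal to the bar -> axis direction, distance from radius
    b=sum(mid)/2;half=abs(mid[0]-mid[1])/2;D=.018/np.sin(half)
    p=C-y*(C@y);print(u,r[0],r[-1],"D",round(D,4),"axis f,z by size",round(C@f+D*np.sin(b),4),round(C[2]-D*np.cos(b),4),
      " f if z=.052:",round(C@f+np.tan(b)*(C[2]-.052),4)," if .054",round(C@f+np.tan(b)*(C[2]-.054),4))
print("seat f",np.array([.4978,-.0518,0])@f)
# magazine bar in the top view
s=manip.sense();print(s["tcp_pos"],"rel to bar end approach",rel([.625,.319,.19]))
E
```

```text
195 103 152 D 0.2684 axis f,z by size 0.5003 0.0463  f if z=.052: 0.5007  if .054 0.5008
405 101 151 D 0.2632 axis f,z by size 0.5014 0.0514  f if z=.052: 0.5014  if .054 0.5016
460 102 150 D 0.274 axis f,z by size 0.5006 0.0406  f if z=.052: 0.5013  if .054 0.5015
seat f 0.5004417400000001
[ 0.44829104 -0.0474032   0.18875953] rel to bar end approach [ 0.14167941 -0.38131953 -0.00112167]
```

The bar is within about 1 mm of its seat, so step 1 is good. Next is the magazine, with the gripper opened fully.

Emit:
servo_tool --rows '[[[0,0,0,0.0135,-0.038,0,1],[0,0,0,0.0135,-0.038,0,1],[0,0,0,0.0135,-0.038,0,1],[0,0,0,0.0135,-0.038,0,1],[0,0,0,0.0135,-0.038,0,1],[0,0,0,0.0135,-0.038,0,1],[0,0,0,0.0135,-0.038,0,1],[0,0,0,0.0135,-0.038,0,1]]]'

```text
t: 12.13
tcp_pos: [0.5832, 0.2471, 0.1849]
tool_rot: [0.999, -0.047, -0.002, 0.001]
force: [0.7, -0.5, -0.6]
finger_gap: 1.006
gripper_force: 0.0
```

Emit:
servo_tool --rows '[[[0,0,0,0.0135,-0.038,0,1],[0,0,0,0.0135,-0.038,0,1],[0,0,-4.8,0,0,0,1],[0,0,-4.8,0,0,0,1],[0,0,0,0,0,0,1],[0,0,0,0,0,0,1]]]'

```text
t: 12.63
tcp_pos: [0.6167, 0.3182, 0.1851]
tool_rot: [0.999, 0.036, -0.002, 0.001]
force: [0.2, 0.2, -0.1]
finger_gap: 0.999
gripper_force: 0.0
```

```bash
python3 - <<'E'
from h import *
import json
s=manip.sense();ci=manip.camera_info("wrist");im=manip.snapshot("wrist");cv2.imwrite("pics/w5.png",im)
json.dump({k:np.array(ci[k]).tolist() for k in("K","k1","camera_from_world")},open("w5.json","w"))
M=R.from_quat(s["tool_rot"]).as_matrix();print(s["t"],s["tcp_pos"],M.round(3).tolist())
for p in((.601,.3174,.045),(.677,.322,.082),(.46,.307,.03)):print(np.round(proj(ci,p)))
h=cv2.cvtColor(im,cv2.COLOR_BGR2HSV);w=((h[...,1]<40)&(h[...,2]>120)).astype(np.uint8)
n,l,st,c=cv2.connectedComponentsWithStats(w)
for i in range(1,n):
    if st[i,4]>400:print(st[i],c[i].round())
E
```

```text
12.6333 [0.61669817 0.31821621 0.18509503] [[0.997, 0.072, -0.004], [0.072, -0.997, -0.001], [-0.004, 0.001, -1.0]]
[317. 212.]
[318. 113.]
[317. 352.]
[  16    0   49   39 1299] [39. 16.]
[ 300  113   48  103 4422] [323. 162.]
```

View pics/w5.png

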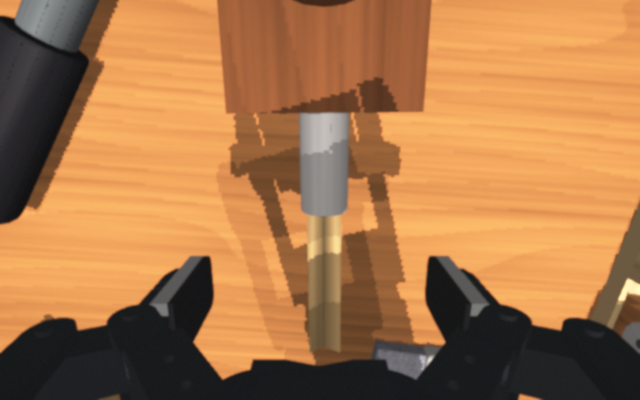

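The bar end is at (324,215) and the roof edge at row 112, both as predicted, but the bar lies some 5 mm along tool +y. I'll compute the exact grasp.

```bash
python3 - <<'E'
from h import *
import json
ci=json.load(open("w5.json"));im=cv2.imread("pics/w5.png");h=cv2.cvtColor(im,cv2.COLOR_BGR2HSV);w=(h[...,1]<40)&(h[...,2]>100)
E=[]
for v in range(118,205,4):
    u=np.where(w[v,290:360])[0]+290;E.append(onz(ci,(u[0]+u[-1])/2,v,.047)[:2])
E=np.array(E);p=np.polyfit(E[:,0],E[:,1],1);print(p,E[0],E[-1],np.std(E[:,1]-np.polyval(p,E[:,0])))
print("end",onz(ci,324,215,.045),"roof",onz(ci,324,112,.082),onz(ci,227,112,.082),onz(ci,424,111,.082))
t=np.array([.628,np.polyval(p,.628),.047]);print(t,rel(t),manip.sense()["tcp_pos"])
E
```

```text
[0.0737582  0.26814772] [0.67248016 0.31786765] [0.60970738 0.3130624 ] 0.00018555626816080367
end [0.59860247 0.31179202 0.045     ] roof [0.67782919 0.31846134 0.082     ] [0.67341136 0.37849408 0.082     ] [0.68289342 0.25661696 0.082     ]
[0.628      0.31446787 0.047     ] [0.0112608  0.00409917 0.13874073] [0.61695995 0.31791504 0.1857762 ]
```

Emit:
servo_tool --rows '[[[0,0,0,0.011,0.004,0.02,1],[0,0,0,0,0,0.04,1],[0,0,0,0,0,0.04,1],[0,0,0,0,0,0.03,1],[0,0,0,0,0,0.009,1],[0,0,0,0,0,0,1]]]'

```text
t: 13.18
tcp_pos: [0.6265, 0.3138, 0.0453]
tool_rot: [0.999, 0.036, -0.004, 0.001]
force: [-0.1, -0.3, 0.7]
finger_gap: 1.0
gripper_force: 0.0
```

Emit:
servo_tool --rows '[[[0,0,0,0,0,0,0.2],[0,0,0,0,0,0,-0.3],[0,0,0,0,0,0,-1],[0,0,0,0,0,0,-1],[0,0,0,0,0,0,-1],[0,0,0,0,0,0,-1]]]' --squeeze 30

```text
t: 13.68
tcp_pos: [0.6304, 0.3154, 0.0517]
tool_rot: [0.999, 0.037, 0.002, -0.0]
force: [-0.2, -0.9, 6.2]
finger_gap: 0.411
gripper_force: 29.8
```

Emit:
servo_tool --rows '[[[0,0,0,-0.008,0,0,-1],[0,0,0,-0.015,0,0,-1],[0,0,0,-0.02,0,0,-1],[0,0,0,-0.025,0,0,-1],[0,0,0,-0.025,0,0,-1],[0,0,0,-0.025,0,0,-1],[0,0,0,-0.015,0,0,-1],[0,0,0,-0.009,0,0,-1]]]'

```text
t: 14.35
tcp_pos: [0.49, 0.3045, 0.0517]
tool_rot: [0.999, 0.038, 0.005, -0.0]
force: [7.7, -5.5, 6.2]
finger_gap: 0.409
gripper_force: 30.9
```

Emit:
servo_tool --rows '[[[0,0,0,0,0,0,-1],[0,0,0,0,0,0,-0.5],[0,0,0,0,0,0,0],[0,0,0,0,0,0,0.6],[0,0,0,0,0,0,1],[0,0,0,0,0,0,1]]]'

```text
t: 14.85
tcp_pos: [0.4868, 0.3049, 0.0489]
tool_rot: [0.999, 0.037, -0.0, 0.0]
force: [-0.4, -0.0, 0.7]
finger_gap: 0.903
gripper_force: 0.0
```

Emit:
servo_tool --rows '[[[0,0,0,0,0,-0.02,1],[0,0,0,0,0,-0.04,1],[0,0,0,0,0,-0.04,1],[0,0,0,0,0,-0.03,1],[0,0,0,0,0,0,1],[0,0,0,0,0,0,1]]]'

```text
t: 15.35
tcp_pos: [0.4882, 0.3054, 0.1809]
tool_rot: [0.999, 0.037, 0.002, -0.001]
force: [-0.1, 0.5, -1.2]
finger_gap: 0.998
gripper_force: 0.0
```

```bash
python3 - <<'E'
from h import *
s=manip.sense();print(s["t"],s["tcp_pos"],R.from_quat(s["tool_rot"]).as_matrix().round(3).tolist())
for n in("wrist","top"):
    ci=manip.camera_info(n);im=manip.snapshot(n);cv2.imwrite(f"pics/{n}6.png",im)
    h=cv2.cvtColor(im,cv2.COLOR_BGR2HSV);w=((h[...,1]<45)&(h[...,2]>100)).astype(np.uint8)
    k,l,st,c=cv2.connectedComponentsWithStats(w)
    for i in range(1,k):
        if st[i,4]>300:print(n,st[i],c[i].round(),onz(ci,*c[i],.05).round(4),"top/bottom",onz(ci,c[i][0],st[i,1],.05).round(3),onz(ci,c[i][0],st[i,1]+st[i,3],.05).round(3))
    for x in(-.215,-.11):
        print(proj(ci,[.678+x,.318+.0737*x,.045]))
E
```

```text
15.35 [0.48824387 0.30535215 0.1808845 ] [[0.997, 0.074, 0.004], [0.074, -0.997, 0.002], [0.004, -0.001, -1.0]]
wrist [  294     0    53   237 11513] [321. 114.] [0.5479 0.308  0.05  ] top/bottom [0.619 0.313 0.05 ] [0.456 0.301 0.05 ]
wrist [ 376  227  106   47 3565] [425. 249.] [0.4525 0.2196 0.05  ] top/bottom [0.471 0.222 0.05 ] [0.432 0.216 0.05 ]
(np.float64(319.65193885207117), np.float64(226.6324838582915))
(np.float64(319.9652548061518), np.float64(84.10795150742362))
top [   0    0  152   58 6900] [62. 25.] [1.0678 0.6728 0.05  ] top/bottom [1.151 0.682 0.05 ] [0.963 0.661 0.05 ]
top [  169     0   232    52 10656] [284.  24.] [1.0533 0.0119 0.05  ] top/bottom [1.13  0.013 0.05 ] [0.968 0.011 0.05 ]
top [  452     0   188   207 12882] [577.  54.] [ 0.9693 -0.835   0.05  ] top/bottom [ 1.143 -0.856  0.05 ] [ 0.524 -0.793  0.05 ]
top [312  98  34  25 697] [328. 110.] [ 0.7956 -0.1115  0.05  ] top/bottom [ 0.83  -0.112  0.05 ] [ 0.758 -0.111  0.05 ]
top [ 46 151  32  25 391] [ 61. 163.] [0.6495 0.6342 0.05  ] top/bottom [0.685 0.637 0.05 ] [0.613 0.631 0.05 ]
top [165 157  14  49 608] [172. 181.] [0.5983 0.3152 0.05  ] top/bottom [0.665 0.318 0.05 ] [0.529 0.312 0.05 ]
top [269 207  76  20 995] [307. 217.] [ 0.5    -0.0538  0.05  ] top/bottom [ 0.526 -0.054  0.05 ] [ 0.472 -0.054  0.05 ]
top [ 546  207   58   92 2049] [566. 254.] [ 0.3971 -0.7541  0.05  ] top/bottom [ 0.524 -0.763  0.05 ] [ 0.277 -0.747  0.05 ]
top [202 234  26  17 339] [216. 241.] [0.434  0.1897 0.05  ] top/bottom [0.454 0.19  0.05 ] [0.408 0.189 0.05 ]
top [455 241  22  18 306] [466. 250.] [ 0.4102 -0.4775  0.05  ] top/bottom [ 0.434 -0.478  0.05 ] [ 0.386 -0.477  0.05 ]
top [ 624  296   16  104 1201] [632. 348.] [ 0.1425 -0.9281  0.05  ] top/bottom [ 0.28  -0.936  0.05 ] [ 0.004 -0.922  0.05 ]
(np.float64(174.99558763038274), np.float64(230.49072472630223))
(np.float64(173.6880611510432), np.float64(191.99545736509467))
```

The bar was drawn 142 mm, so its middle is at magazine x ≈ -0.122 on the rail. Now I'll grip it by its middle.

Emit:
servo_tool --rows '[[[0,0,0,0.03,0.001,0,1],[0,0,0,0.038,0,0.01,1],[0,0,0,0,0,0.03,1],[0,0,0,0,0,0.03,1],[0,0,0,0,0,0.03,1],[0,0,0,0,0,0.025,1],[0,0,0,0,0,0.006,1],[0,0,0,0,0,0,1]]]'

```text
t: 16.12
tcp_pos: [0.5523, 0.3077, 0.0439]
tool_rot: [0.999, 0.037, -0.004, 0.001]
force: [-0.0, -0.0, 0.5]
finger_gap: 1.0
gripper_force: 0.0
```

Emit:
servo_tool --rows '[[[0,0,0,0,0,0,1],[0,0,0,0,0,0,1]]]'

```text
t: 16.28
tcp_pos: [0.5561, 0.3092, 0.0491]
tool_rot: [0.999, 0.037, 0.001, -0.0]
force: [-0.6, 0.1, 0.0]
finger_gap: 1.0
gripper_force: 0.0
```

Emit:
servo_tool --rows '[[[0,0,0,0,0,0,0.2],[0,0,0,0,0,0,-0.3],[0,0,0,0,0,0,-1],[0,0,0,0,0,0,-1],[0,0,0,0,0,0,-1],[0,0,0,0,0,0,-1],[0,0,0,0,0,-0.005,-1],[0,0,0,0,0,-0.01,-1]]]' --squeeze 60

```text
t: 16.95
tcp_pos: [0.5534, 0.308, 0.0616]
tool_rot: [0.999, 0.037, -0.003, 0.001]
force: [-0.6, 0.5, -6.5]
finger_gap: 0.402
gripper_force: 60.3
```

Emit:
servo_tool --rows '[[[0,0,0,0,0,-0.02,-1],[0,0,0,0,0,-0.03,-1],[0,0,0,0,0,-0.03,-1],[0,0,0,0,0,-0.03,-1],[0,0,0,0,0.015,0,-1],[0,0,0,0,0.025,0,-1],[0,0,0,0.001,0.031,0,-1],[0,0,0,0.001,0.031,0,-1]]]'

```text
t: 17.62
tcp_pos: [0.5632, 0.2057, 0.172]
tool_rot: [0.999, 0.038, -0.001, 0.001]
force: [0.3, 0.7, -6.3]
finger_gap: 0.401
gripper_force: 60.6
```

Emit:
servo_tool --rows '[[[0,0,0,0.001,0.031,0,-1],[0,0,0,0.001,0.031,0,-1],[0,0,0,0.001,0.031,0,-1],[0,0,0,0.001,0.031,0,-1],[0,0,0,0.001,0.031,0,-1],[0,0,0,0.001,0.031,0,-1],[0,0,0,0.001,0.031,0,-1],[0,0,0,0,0.031,0,-1]]]'

```text
t: 18.28
tcp_pos: [0.5886, -0.0417, 0.1717]
tool_rot: [0.999, 0.037, -0.002, -0.0]
force: [0.8, 0.7, -5.3]
finger_gap: 0.4
gripper_force: 60.6
```

Emit:
servo_tool --rows '[[[0,0,0,0,0.021,0,-1],[0,0,-4,0,0,0,-1],[0,0,-6.7,0,0,0,-1],[0,0,-6.7,0,0,0,-1],[0,0,-6.7,0,0,0,-1],[0,0,-6.7,0,0,0,-1],[0,0,-6.7,0,0,0,-1],[0,0,-6.7,0,0,0,-1]]]'

```text
t: 18.95
tcp_pos: [0.5899, -0.061, 0.1716]
tool_rot: [0.911, 0.413, -0.002, -0.001]
force: [0.6, 0.0, -4.5]
finger_gap: 0.402
gripper_force: 60.7
```

Emit:
servo_tool --rows '[[[0,0,-6.7,0,0,0,-1],[0,0,-6.7,0,0,0,-1],[0,0,-6.7,0,0,0,-1],[0,0,-6.7,0,0,0,-1],[0,0,-6.7,0,0,0,-1],[0,0,-3,0,0,0,-1],[0,0,0,0,0,0,-1],[0,0,0,0,0,0,-1]]]'

```text
t: 19.62
tcp_pos: [0.5904, -0.0608, 0.172]
tool_rot: [0.738, 0.674, -0.001, -0.001]
force: [-0.2, 0.2, -5.1]
finger_gap: 0.402
gripper_force: 60.8
```

```bash
python3 - <<'E'
from h import *
s=manip.sense();M=R.from_quat(s["tool_rot"]).as_matrix();print(s["t"],s["tcp_pos"],M.round(3).tolist(),"yaw",np.degrees(np.arctan2(M[1,0],M[0,0])),"rel",rel([.5924,-.0604,.092]),s["q"])
E
```

```text
19.6167 [ 0.5904212  -0.06084177  0.17197672] [[0.09, 0.996, -0.003], [0.996, -0.09, 0.0], [0.0, -0.003, -1.0]] yaw 84.82581923419637 rel [0.00060707 0.00215059 0.0799712 ] [-2.90610257e-01  5.84524422e-01  1.58457446e+00 -4.92147836e-04
  9.75214180e-01 -2.00027317e-01]
```

Emit:
servo_tool --rows '[[[0,0,0,0,0.002,0.02,-1],[0,0,0,0,0,0.02,-1],[0,0,0,0,0,0.015,-1],[0,0,0,0,0,0.01,-1],[0,0,0,0,0,0.005,-1],[0,0,0,0,0,0,-1],[0,0,0,0,0,0,-1]]]'

```text
t: 20.2
tcp_pos: [0.5939, -0.0609, 0.1033]
tool_rot: [0.738, 0.675, 0.0, 0.0]
force: [0.7, -0.5, -4.0]
finger_gap: 0.403
gripper_force: 60.9
```

Emit:
servo_tool --rows '[[[0,0,0,0,0,0.002,-1],[0,0,0,0,0,0.002,-1],[0,0,0,0,0,0,-1]]]'

```text
t: 20.45
tcp_pos: [0.5939, -0.0607, 0.0995]
tool_rot: [0.738, 0.675, 0.0, 0.0]
force: [-0.4, 0.1, -3.6]
finger_gap: 0.4
gripper_force: 60.9
```

Emit:
servo_tool --rows '[[[0,0,0,0,0,0.002,-1],[0,0,0,0,0,0,-1]]]'

```text
t: 20.62
tcp_pos: [0.5937, -0.0607, 0.0971]
tool_rot: [0.738, 0.675, 0.0, 0.0]
force: [-0.3, -0.2, -4.0]
finger_gap: 0.401
gripper_force: 60.9
```

Emit:
servo_tool --rows '[[[0,0,0,0,0,0.002,-1],[0,0,0,0,0,0,-1]]]'

```text
t: 20.78
tcp_pos: [0.5935, -0.0606, 0.0949]
tool_rot: [0.738, 0.675, -0.0, -0.0]
force: [-0.1, 0.2, -4.6]
finger_gap: 0.406
gripper_force: 60.9
```

Emit:
servo_tool --rows '[[[0,0,0,0,0,0.001,-1],[0,0,0,0,0,0,-1]]]'

```text
t: 20.95
tcp_pos: [0.5936, -0.0606, 0.0939]
tool_rot: [0.738, 0.675, -0.0, -0.0]
force: [0.5, -0.1, -5.4]
finger_gap: 0.399
gripper_force: 60.9
```

Emit:
servo_tool --rows '[[[0,0,0,0,0,0.001,-1],[0,0,0,0,0,0,-1]]]'

```text
t: 21.12
tcp_pos: [0.5938, -0.0607, 0.0934]
tool_rot: [0.738, 0.675, 0.0, 0.0]
force: [-0.6, 0.7, -3.3]
finger_gap: 0.4
gripper_force: 61.1
```

Emit:
servo_tool --rows '[[[0,0,0,0,0,0.001,-1],[0,0,0,0,0,0,-1]]]'

```text
t: 21.28
tcp_pos: [0.5938, -0.0607, 0.0933]
tool_rot: [0.738, 0.675, 0.0, 0.0]
force: [-1.0, 0.8, 4.4]
finger_gap: 0.405
gripper_force: 61.9
```

Emit:
servo_tool --rows '[[[0,0,0,0,0,0.001,-1],[0,0,0,0,0,0,-1]]]'

```text
t: 21.45
tcp_pos: [0.5938, -0.0607, 0.0932]
tool_rot: [0.738, 0.675, 0.0, 0.0]
force: [-4.1, 0.4, 9.4]
finger_gap: 0.398
gripper_force: 62.6
```

The bar touched down at TCP z 0.0933. I'll let go gently and rise.

Emit:
servo_tool --rows '[[[0,0,0,0,0,-0.0008,-0.6],[0,0,0,0,0,0,-0.3],[0,0,0,0,0,0,0],[0,0,0,0,0,0,0.5],[0,0,0,0,0,0,1],[0,0,0,0,0,0,1],[0,0,0,0,0,0,1]]]'

```text
t: 22.03
tcp_pos: [0.5939, -0.0607, 0.0917]
tool_rot: [0.738, 0.675, 0.0, 0.0]
force: [0.6, -1.2, 0.1]
finger_gap: 0.995
gripper_force: 0.0
```

Emit:
servo_tool --rows '[[[0,0,0,0,0,-0.01,1],[0,0,0,0,0,-0.03,1],[0,0,0,0,0,-0.03,1],[0,0,0,0,0,-0.03,1],[0,0,0,0,0,-0.02,1],[0,0,0,0,0,0,1],[0,0,0,0,0,0,1]]]'

```text
t: 22.62
tcp_pos: [0.5945, -0.0609, 0.2139]
tool_rot: [0.738, 0.675, 0.001, 0.002]
force: [-0.1, 0.2, -1.0]
finger_gap: 1.001
gripper_force: 0.0
```

```bash
python3 - <<'E'
from h import *
s=manip.sense();ci=manip.camera_info("wrist");im=manip.snapshot("wrist");cv2.imwrite("pics/w7.png",im)
M=R.from_quat(s["tool_rot"]).as_matrix();print(s["t"],s["tcp_pos"],M.round(3).tolist())
f=np.array([.9959,-.0904,0]);y=np.array([.0904,.9959,0])
h=cv2.cvtColor(im,cv2.COLOR_BGR2HSV);w=((h[...,1]<45)&(h[...,2]>100)).astype(np.uint8)
k,l,st,c=cv2.connectedComponentsWithStats(w)
for i in range(1,k):
    if st[i,4]>300:
        print(st[i],c[i].round())
        q=[]
        for v in range(st[i,1]+6,min(st[i,1]+st[i,3]-6,250),20):
            u=np.where(l[v]==i)[0];p=onz(ci,(u[0]+u[-1])/2,v,.09)-[.5924,-.0604,0];q.append((v,round(p@f,4),round(p@y,4)))
        print(q,"ends y",[(onz(ci,c[i][0],v,.09)-[.5924,-.0604,0])@y for v in(st[i,1],st[i,1]+st[i,3])])
print("to A",rel([.5582,-.4023,.2]))
E
```

```text
22.6167 [ 0.59448182 -0.06087045  0.21390483] [[0.088, 0.996, 0.004], [0.996, -0.088, -0.001], [-0.001, 0.004, -1.0]]
[  288    36    54   290 12863] [314. 174.]
[(42, np.float64(-0.0004), np.float64(0.1031)), (62, np.float64(0.0002), np.float64(0.091)), (82, np.float64(-0.0001), np.float64(0.0786)), (102, np.float64(0.0002), np.float64(0.0659)), (122, np.float64(-0.0008), np.float64(0.0527)), (142, np.float64(-0.0008), np.float64(0.0391)), (162, np.float64(-0.0015), np.float64(0.0251)), (182, np.float64(0.0002), np.float64(0.0107)), (202, np.float64(0.0002), np.float64(-0.0042)), (222, np.float64(-0.0016), np.float64(-0.0195)), (242, np.float64(-0.0012), np.float64(-0.0354))] ends y [np.float64(0.10662331126151399), np.float64(-0.10791066480982722)]
[ 165   61   66  250 9112] [199. 170.]
[(67, np.float64(-0.0836), np.float64(0.0876)), (87, np.float64(-0.0835), np.float64(0.0751)), (107, np.float64(-0.0824), np.float64(0.0623)), (127, np.float64(-0.0826), np.float64(0.049)), (147, np.float64(-0.0821), np.float64(0.0354)), (167, np.float64(-0.0841), np.float64(0.0213)), (187, np.float64(-0.084), np.float64(0.0068)), (207, np.float64(-0.0846), np.float64(-0.0081)), (227, np.float64(-0.0811), np.float64(-0.0236)), (247, np.float64(-0.0813), np.float64(-0.0395))] ends y [np.float64(0.09128395661148736), np.float64(-0.09416474477263258)]
[ 508  160   70  101 5849] [543. 207.]
[(166, np.float64(0.1692), np.float64(0.0226)), (186, np.float64(0.1629), np.float64(0.0081)), (206, np.float64(0.1659), np.float64(-0.0069)), (226, np.float64(0.1685), np.float64(-0.0223)), (246, np.float64(0.169), np.float64(-0.0382))] ends y [np.float64(0.026842252849982956), np.float64(-0.050487800168467364)]
to A [-0.34346348 -0.0049389   0.01236118]
```

The upper bar is seated straight, within 1 mm of its seat and centred. Now wedge A.

Emit:
servo_tool --rows '[[[0,0,0,-0.036,-0.001,0,1],[0,0,0,-0.038,-0.001,0,1],[0,0,0,-0.038,-0.001,0,1],[0,0,0,-0.038,-0.001,0,1],[0,0,0,-0.038,-0.001,0,1],[0,0,0,-0.038,0,0,1],[0,0,0,-0.038,0,0,1],[0,0,0,-0.038,0,0,1]]]'

```text
t: 23.33
tcp_pos: [0.5606, -0.3621, 0.2096]
tool_rot: [0.738, 0.675, -0.0, -0.002]
force: [-0.4, 1.0, -0.5]
finger_gap: 1.0
gripper_force: 0.0
```

Emit:
servo_tool --rows '[[[0,0,0,-0.038,0,0,1],[0,0,-7.1,0,0,0,1],[0,0,-7.1,0,0,0,1],[0,0,-7.1,0,0,0,1],[0,0,-7.1,0,0,0,1],[0,0,-7.1,0,0,0,1],[0,0,-7.1,0,0,0,1],[0,0,-0.9,0,0,0,1]]]'

```text
t: 24.0
tcp_pos: [0.5577, -0.3981, 0.2095]
tool_rot: [0.434, 0.901, 0.001, -0.002]
force: [-1.0, 0.1, -0.2]
finger_gap: 1.002
gripper_force: 0.0
```

Emit:
servo_tool --rows '[[[0,0,0,0,0,0.03,1],[0,0,0,0,0,0.03,1],[0,0,0,0,0,0.025,1],[0,0,0,0,0,0,1],[0,0,0,0,0,0,1]]]'

```text
t: 24.42
tcp_pos: [0.5574, -0.3976, 0.1243]
tool_rot: [0.436, 0.9, 0.001, -0.003]
force: [0.9, 0.4, 0.2]
finger_gap: 0.998
gripper_force: 0.0
```

```bash
python3 - <<'E'
from h import *
s=manip.sense();ci=manip.camera_info("wrist");im=manip.snapshot("wrist");cv2.imwrite("pics/w8.png",im)
M=R.from_quat(s["tool_rot"]).as_matrix();print(s["t"],s["tcp_pos"],"yaw",np.degrees(np.arctan2(M[1,0],M[0,0])),s["q"])
h=cv2.cvtColor(im,cv2.COLOR_BGR2HSV);w=((h[...,1]<130)&(h[...,0]>15)&(h[...,2]>50)).astype(np.uint8)
k,l,st,c=cv2.connectedComponentsWithStats(w)
for i in range(1,k):
    if st[i,4]>1500:print(st[i],c[i].round(),cv2.minAreaRect(cv2.findContours((l==i).astype(np.uint8),0,1)[0][0]))
y=np.radians(128.3);f=np.array([np.cos(y),np.sin(y),0])
for n,a,z in(("rear",-.018,.036),("ridge",.018,.036),("tip",.056,.004)):print(n,np.round(proj(ci,np.array([.5582,-.4023,z])+f*a)))
print(rel([.5582,-.4023,.03]))
E
```

```text
24.4167 [ 0.55742456 -0.39764754  0.12433352] yaw 128.34252505633137 [-7.82468720e-01  7.53051165e-01  1.36472392e+00  2.40209015e-06
  1.02977671e+00 -1.45167536e+00]
[ 283  124   65  121 7487] [315. 185.] ((315.0, 184.0), (120.0, 64.0), 90.0)
[   0  130  112   97 5352] [ 44. 173.] ((46.79999542236328, 167.89999389648438), (81.27052307128906, 125.54241180419922), 71.56504821777344)
[  438   202   202   153 12473] [541. 269.] ((546.4000244140625, 290.6999816894531), (222.26513671875, 110.90896606445312), 26.56505012512207)
[ 386  301   61   80 2592] [417. 345.] ((419.5273742675781, 344.51861572265625), (42.07402038574219, 78.12802124023438), 34.215702056884766)
rear [316. 245.]
ridge [316. 191.]
tip [316. 125.]
[-0.00256828 -0.0024707   0.09644041]
```

Wedge A matches its prediction exactly: rows 124–245, column 315. I'll grip it.

Emit:
servo_tool --rows '[[[0,0,0,-0.0025,-0.0025,0.02,0.6],[0,0,0,0,0,0.03,0.6],[0,0,0,0,0,0.03,0.6],[0,0,0,0,0,0.014,0.6],[0,0,0,0,0,0,0.6],[0,0,0,0,0,0,0.6]]]'

```text
t: 24.97
tcp_pos: [0.5588, -0.4029, 0.0338]
tool_rot: [0.435, 0.9, -0.0, 0.001]
force: [0.8, -0.4, 0.2]
finger_gap: 0.801
gripper_force: 0.0
```

Emit:
servo_tool --rows '[[[0,0,0,0,0,0,0],[0,0,0,0,0,0,-0.5],[0,0,0,0,0,0,-1],[0,0,0,0,0,0,-1],[0,0,0,0,0,0,-1]]]' --squeeze 40

```text
t: 25.38
tcp_pos: [0.5596, -0.4037, 0.0355]
tool_rot: [0.435, 0.9, -0.001, 0.002]
force: [-0.3, 0.4, 6.7]
finger_gap: 0.457
gripper_force: 42.5
```

Emit:
servo_tool --rows '[[[0,0,0,0,0,-0.015,-1],[0,0,0,0,0,-0.03,-1],[0,0,0,0,0,-0.035,-1],[0,0,0,0,0,-0.035,-1],[0,0,0,0,0,-0.035,-1],[0,0,0,0,0,-0.01,-1],[0,0,0,0,0,0,-1],[0,0,0,0,0,0,-1]]]'

```text
t: 26.05
tcp_pos: [0.5579, -0.402, 0.1931]
tool_rot: [0.435, 0.9, 0.0, -0.0]
force: [-0.2, 1.1, -1.5]
finger_gap: 0.458
gripper_force: 41.7
```

```bash
python3 - <<'E'
from h import *
print(rel([.6731,-.0677,.19]),manip.sense()["tcp_pos"])
E
```

```text
[0.19020918 0.29808247 0.00313218] [ 0.55785744 -0.40199325  0.19311107]
```

Emit:
servo_tool --rows '[[[0,0,0,0.012,0.018,0,-1],[0,0,0,0.019,0.03,0,-1],[0,0,0,0.019,0.03,0,-1],[0,0,0,0.019,0.03,0,-1],[0,0,0,0.019,0.03,0,-1],[0,0,0,0.019,0.03,0,-1],[0,0,0,0.019,0.03,0,-1],[0,0,0,0.019,0.03,0,-1]]]'

```text
t: 26.72
tcp_pos: [0.645, -0.1447, 0.1893]
tool_rot: [0.435, 0.9, -0.0, -0.004]
force: [0.7, -1.0, -1.4]
finger_gap: 0.458
gripper_force: 41.6
```

Emit:
servo_tool --rows '[[[0,0,0,0.019,0.03,0,-1],[0,0,0,0.019,0.03,0,-1],[0,0,0,0.007,0.01,0,-1],[0,0,-6.6,0,0,0,-1],[0,0,-6.6,0,0,0,-1],[0,0,-6.6,0,0,0,-1],[0,0,-6.6,0,0,0,-1],[0,0,-6.6,0,0,0,-1]]]'

```text
t: 27.38
tcp_pos: [0.6716, -0.0681, 0.1895]
tool_rot: [0.158, 0.987, 0.0, -0.003]
force: [-0.8, 0.2, -0.9]
finger_gap: 0.459
gripper_force: 41.6
```

Emit:
servo_tool --rows '[[[0,0,-6.6,0,0,0,-1],[0,0,-6.8,0,0,0,-1],[0,0,0,0,0,0,-1],[0,0,0,0,0,0,-1]]]'

```text
t: 27.72
tcp_pos: [0.6721, -0.0683, 0.1904]
tool_rot: [0.047, 0.999, 0.0, -0.002]
force: [-0.1, -0.6, -1.6]
finger_gap: 0.462
gripper_force: 41.6
```

```bash
python3 - <<'E'
from h import *
s=manip.sense();M=R.from_quat(s["tool_rot"]).as_matrix();print(s["t"],s["tcp_pos"],"yaw",np.degrees(np.arctan2(M[1,0],M[0,0])),M.round(3)[2])
print(rel([.6731,-.0677,.0895]))
E
```

```text
27.7167 [ 0.6721341  -0.06831227  0.19039062] yaw 174.64583508633237 [ 0.005  0.001 -1.   ]
[-0.0013909   0.00062883  0.10088555]
```

Emit:
servo_tool --rows '[[[0,0,0,-0.003,0.0006,0.02,-1],[0,0,0,0,0,0.03,-1],[0,0,0,0,0,0.025,-1],[0,0,0,0,0,0.015,-1],[0,0,0,0,0,0.006,-1],[0,0,0,0,0,0,-1],[0,0,0,0,0,0,-1]]]'

```text
t: 28.3
tcp_pos: [0.6768, -0.0682, 0.0968]
tool_rot: [0.046, 0.999, 0.0, -0.0]
force: [-0.1, 0.2, -0.4]
finger_gap: 0.455
gripper_force: 41.6
```

Emit:
servo_tool --rows '[[[0,0,0,0,0,0.002,-1],[0,0,0,0,0,0,-1]]]'

```text
t: 28.47
tcp_pos: [0.6775, -0.0683, 0.0962]
tool_rot: [0.045, 0.999, -0.0, 0.001]
force: [-0.6, -0.2, -1.2]
finger_gap: 0.457
gripper_force: 41.6
```

Emit:
servo_tool --rows '[[[0,0,0,0,0,0.001,-1],[0,0,0,0,0,0,-1]]]'

```text
t: 28.63
tcp_pos: [0.677, -0.0681, 0.0948]
tool_rot: [0.045, 0.999, -0.0, 0.001]
force: [-0.2, -0.1, -1.8]
finger_gap: 0.459
gripper_force: 41.6
```

Emit:
servo_tool --rows '[[[0,0,0,0,0,0.001,-1],[0,0,0,0,0,0,-1]]]'

```text
t: 28.8
tcp_pos: [0.6766, -0.068, 0.0931]
tool_rot: [0.045, 0.999, -0.0, 0.0]
force: [0.7, -0.5, -1.8]
finger_gap: 0.456
gripper_force: 41.6
```

Emit:
servo_tool --rows '[[[0,0,0,0,0,0.002,-1],[0,0,0,0,0,0,-1],[0,0,0,0,0,0,-1]]]'

```text
t: 29.05
tcp_pos: [0.6765, -0.068, 0.0907]
tool_rot: [0.045, 0.999, 0.0, -0.0]
force: [-0.1, 0.6, -2.0]
finger_gap: 0.458
gripper_force: 41.6
```

Emit:
servo_tool --rows '[[[0,0,0,0,0,0.001,-1],[0,0,0,0,0,0,-1]]]'

```text
t: 29.22
tcp_pos: [0.6765, -0.068, 0.0897]
tool_rot: [0.045, 0.999, 0.0, -0.0]
force: [0.6, -0.6, -2.1]
finger_gap: 0.454
gripper_force: 41.6
```

Emit:
servo_tool --rows '[[[0,0,0,0,0,0.0008,-1],[0,0,0,0,0,0,-1]]]'

```text
t: 29.38
tcp_pos: [0.6766, -0.068, 0.0896]
tool_rot: [0.045, 0.999, -0.0, -0.0]
force: [-0.6, 0.6, 1.5]
finger_gap: 0.458
gripper_force: 42.0
```

Emit:
servo_tool --rows '[[[0,0,0,0,0,-0.0004,-1],[0,0,0,0.008,0,0,-1],[0,0,0,0.01,0,0,-1],[0,0,0,0.01,0,0,-1],[0,0,0,0,0,0,-1],[0,0,0,0,0,0,-1]]]'

```text
t: 29.88
tcp_pos: [0.648, -0.0654, 0.0896]
tool_rot: [0.045, 0.999, 0.0, -0.0]
force: [-1.1, 0.3, 0.1]
finger_gap: 0.457
gripper_force: 41.8
```

Emit:
servo_tool --rows '[[[0,0,0,0.002,0,0,-1],[0,0,0,0,0,0,-1]]]'

```text
t: 30.05
tcp_pos: [0.6471, -0.0654, 0.0896]
tool_rot: [0.045, 0.999, -0.0, 0.0]
force: [-0.6, 1.0, 0.8]
finger_gap: 0.458
gripper_force: 41.9
```

Emit:
servo_tool --rows '[[[0,0,0,0.001,0,0,-1],[0,0,0,0,0,0,-1]]]'

```text
t: 30.22
tcp_pos: [0.6463, -0.0653, 0.0896]
tool_rot: [0.045, 0.999, -0.0, 0.001]
force: [0.6, -0.3, -0.4]
finger_gap: 0.46
gripper_force: 41.8
```

Emit:
servo_tool --rows '[[[0,0,0,0.001,0,0,-1],[0,0,0,0,0,0,-1]]]'

```text
t: 30.38
tcp_pos: [0.645, -0.0652, 0.0896]
tool_rot: [0.045, 0.999, -0.0, 0.0]
force: [0.8, -0.1, -0.2]
finger_gap: 0.462
gripper_force: 41.8
```

Emit:
servo_tool --rows '[[[0,0,0,0.001,0,0,-1],[0,0,0,0,0,0,-1]]]'

```text
t: 30.55
tcp_pos: [0.6439, -0.0651, 0.0896]
tool_rot: [0.045, 0.999, -0.0, 0.0]
force: [-0.0, -1.2, -0.1]
finger_gap: 0.457
gripper_force: 41.8
```

Emit:
servo_tool --rows '[[[0,0,0,0.001,0,0,-1],[0,0,0,0,0,0,-1]]]'

```text
t: 30.72
tcp_pos: [0.6437, -0.0651, 0.0896]
tool_rot: [0.045, 0.999, -0.0, 0.001]
force: [3.6, -0.1, -2.3]
finger_gap: 0.456
gripper_force: 41.6
```

Emit:
servo_tool --rows '[[[0,0,0,0.001,0,0,-1],[0,0,0,0,0,0,-1]]]'

```text
t: 30.88
tcp_pos: [0.6429, -0.0651, 0.0897]
tool_rot: [0.045, 0.999, -0.0, 0.001]
force: [5.1, -0.9, -2.7]
finger_gap: 0.46
gripper_force: 41.5
```

Emit:
servo_tool --rows '[[[0,0,0,0.001,0,0,-1],[0,0,0,0,0,0,-1]]]'

```text
t: 31.05
tcp_pos: [0.6414, -0.065, 0.0896]
tool_rot: [0.045, 0.999, -0.0, 0.001]
force: [4.0, 0.4, -3.3]
finger_gap: 0.466
gripper_force: 41.5
```

Emit:
servo_tool --rows '[[[0,0,0,0.001,0,0,-1],[0,0,0,0,0,0,-1]]]'

```text
t: 31.22
tcp_pos: [0.6401, -0.0648, 0.0896]
tool_rot: [0.045, 0.999, -0.0, 0.0]
force: [4.7, -0.3, -2.5]
finger_gap: 0.457
gripper_force: 41.5
```

Emit:
servo_tool --rows '[[[0,0,0,0.0006,0,0,-1],[0,0,0,0,0,0,-1]]]'

```text
t: 31.38
tcp_pos: [0.6393, -0.0647, 0.0896]
tool_rot: [0.045, 0.999, -0.0, 0.0]
force: [5.0, -0.9, -2.1]
finger_gap: 0.458
gripper_force: 41.5
```

Emit:
servo_tool --rows '[[[0,0,0,0,0,0,-0.3],[0,0,0,0,0,0,0.2],[0,0,0,0,0,0,0.7],[0,0,0,0,0,0,0.8],[0,0,0,0,0,0,0.8],[0,0,0,0,0,0,0.8]]]'

```text
t: 31.88
tcp_pos: [0.6384, -0.0644, 0.0894]
tool_rot: [0.045, 0.999, 0.0, -0.001]
force: [0.4, -0.2, -0.0]
finger_gap: 0.901
gripper_force: 0.0
```

Emit:
servo_tool --rows '[[[0,0,0,0,0,-0.015,0.8],[0,0,0,0,0,-0.03,0.8],[0,0,0,0,0,-0.03,0.8],[0,0,0,0,0,-0.03,0.8],[0,0,0,0,0,-0.015,0.8],[0,0,0,0,0,0,0.8],[0,0,0,0,0,0,0.8]]]'

```text
t: 32.47
tcp_pos: [0.6392, -0.0646, 0.2103]
tool_rot: [0.045, 0.999, -0.0, 0.001]
force: [0.1, -0.5, -0.1]
finger_gap: 0.901
gripper_force: 0.0
```

```bash
python3 - <<'E'
from h import *
s=manip.sense();ci=manip.camera_info("wrist");im=manip.snapshot("wrist");cv2.imwrite("pics/w9.png",im)
M=R.from_quat(s["tool_rot"]).as_matrix();print(s["t"],s["tcp_pos"],M.round(3).tolist())
f=np.array([.9959,-.0904,0]);y=np.array([.0904,.9959,0]);S=np.array([.5924,-.0604,0])
T=np.array(ci["camera_from_world"]);C=-T[:3,:3].T@T[:3,3]
h=cv2.cvtColor(im,cv2.COLOR_BGR2HSV)
for d in(.048,.044,.04):print(d,"rear",np.round(proj(ci,S+f*(d+.018)+[0,0,.09])),"ridge",np.round(proj(ci,S+f*(d-.018)+[0,0,.09])))
b=np.round(proj(ci,S+[0,0,.106])).astype(int);print("bar top pred",b)
for u in(210,260,400,430):
    r=np.where(h[max(b[1]-60,0):b[1]+60,u,1]<60)[0]+max(b[1]-60,0)
    if len(r)<5: print(u,"none");continue
    a=[]
    for v in(r[0]-.5,r[-1]+.5):
        o,d=ray(ci,u,v);d=d-y*(d@y);a.append(np.arctan2(d@f,-d[2]))
    print(u,r[0],r[-1],"bar f offset",(C-S)@f+np.tan(sum(a)/2)*(C[2]-.088))
u=int(b[0]);g=cv2.cvtColor(im,cv2.COLOR_BGR2GRAY)[:,u-5:u+6].mean(1);e=np.abs(np.diff(g));print([(int(v),int(e[v])) for v in np.argsort(-e)[:14] if v>90 and v<300])
ct=manip.camera_info("top");it=manip.snapshot("top");cv2.imwrite("pics/top9.png",it)
E
```

```text
32.4667 [ 0.63917778 -0.0646303   0.21030989] [[-0.996, 0.09, 0.001], [0.09, 0.996, -0.0], [-0.001, -0.0, -1.0]]
0.048 rear [320. 224.] ridge [320. 175.]
0.044 rear [320. 218.] ridge [320. 170.]
0.04 rear [320. 213.] ridge [320. 164.]
bar top pred [320 134]
210 101 153 bar f offset -0.002625065173226245
260 102 153 bar f offset -0.00238635831669912
400 101 154 bar f offset -0.0024931840959664907
430 101 193 bar f offset 0.011077280288214447
[(171, 25), (102, 20), (218, 19), (103, 18), (154, 17), (172, 17)]
```

The upper wedge's edges are at rows 171 and 218, about 44 mm from the seat, or 4 mm past touching. The bar stirred only about 2 mm and stays in its V's. I'll hand in.

```bash
python3 -c "
from station import manip
print(manip.sign_off())"
```

```text
the job is handed in; nothing more can be done
None
```

I handed the job in at about 32 s of the 72 s allowed, and it gave no verdict. Both bars measured in their V's (lower within about 1 mm, upper about 2.5 mm off), each with a wedge about 4 mm past touching and let go; that the wedges still bear is inferred from position, not measured.

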